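# Find the concealed catch of the food-waste caddy and open its flap

## Robot

A 7-joint arm with a two-finger parallel gripper is mounted at the origin on a cart in front of the work surface, level with it; the furniture and walls round the work are solid. World frame = base frame: x ahead of the robot, y to its left, z up, the work surface at z = 0. Lengths are in mm, angles in rad, forces in N, time in s.
With the tool pointing down it reaches from about 350 to 900 mm from the base axis. Payload 19.9 kg.
Tool frame: the origin (TCP) lies midway between the tips of the shut fingers; the grasp point (between the pads) lies 19 mm behind it; z points along the fingers, y is the line along which they close (so a half turn about z gives the same grasp; the last joint's range is limited). The gripper opens to 85 mm and grips with 20 to 120 N. Pads are 22 mm wide; open, the fingers measure 114 mm over their backs; the gripper's body (76 mm by 85 mm) begins 54 mm behind the grasp point. The pads swing forward as they close: fully open they stand 13 mm farther back than shut.
Start: joints at [-1.258, 0.417, -0.01, 1.614, 0.005, 1.111, -0.053], TCP at [216.529, 586.273, 231.26] pointing down, gripper open.
Joint ranges: [-2.81, 2.81], [-0.39, 2.02], [-1.27, 1.25], [0.06, 2.57], [-1.19, 4.33], [0.19, 2], [-2.82, 2.82]. Speed limits (rad/s): [1.89, 1.89, 2.39, 2.39, 3.01, 3.01, 3.01].

## Interface

Orientations are given as a 3x3 rotation matrix whose columns are the frame's x, y, z axes.
In Python, from plant import ctrl gives the robot as it stands. The module is installed in compiled form; this text tells all that it offers.
- The arm moves only by the tool carry_out, never from a script. Its argument "plan" is a list that holds one entry, the list of rows, each a list of 7 numbers: the turn, a rotation vector about the tool's x, y, z in degrees, then the shift along the tool's x, y, z in m, then the opening, from -1 (shut) to 1 (fully open). In form: [[[ax, ay, az, dx, dy, dz, grip], ...]]. A call has 1 to 8 rows; each row shifts and turns the commanded pose from where the row before left it, along the tool's axes as they then stand; what a row does not reach is not made up. A row lasts 1/8 s, in which the tool goes at most 62.5 mm and 10.7 degrees, less where a joint would pass 70% of its speed; a pose out of reach is approached as far as the arm can. A call is refused whole if a number of a shift passes 0.0625 or a number of a turn 10.7, either way. A call with a gripper value outside its range is refused whole. The fingers move at their own pace and stop on an object; "squeeze" is the grip in N (left out, the last holds). Time passes only in rows, so rows that do not move let the fingers close. It gives the time, the measured TCP pose, the force, the opening and the grip force at its end, in the units of the state.
- ctrl.get_state(): the state, without advancing time (a new reading comes with each control period).
- ctrl.snapshot(name): name is "side" or "top"; returns (picture, depth): 480x640x3 uint8, blue, green, red; 480x640 float32, mm along the optical axis (not along the pixel's ray), 0 where there is no reading.
- ctrl.camera_params(name): a dict with "mtx" (3x3 intrinsics, pixels), "pose" (4x4, takes a point from camera to world coordinates). Camera axes: x right, y up, looking along -z (the intrinsics and any distortion apply to the point x, -y, -z); pixel columns grow to the right and rows downward; lengths in mm; the calibration is good to about 2 mm. A picture is of the moment at which its call begins. camera_params takes no time and is no camera call.
- ctrl.close_job(): hands the job in; it is judged then, once.
Trained networks look in the newest picture that a camera, given by its name, has taken for a name from the list of things; names that differ only in an ending like _2 or _b are one class to them, and where a whole thing is asked for, a point or a joint stands for the part that bears it (a point fixed in the world has none). Each returns a list of dicts, best first, with "conf" (0 to 1); they miss things now and then, are a little off and sometimes report something else, mostly with a low value. They report only what shows in the picture. A call takes as long as a camera call.
- ctrl.find_in(name, camera): "rect" ([left, top, right, bottom] in pixels, round what is visible of it).
- ctrl.tip_of(name, camera): "uv" ([column, row] in pixels: a listed point, or the origin of a listed thing).
The state is a dict: "t": time; "joints": joint angles; "qvel": joint speeds; "joint_torque": joint torques, N m; "tcp_pos": TCP position; "ee_rot": TCP orientation; "contact_force": force on the tool from outside, world axes, zero at the start; "wrist_torque": the same for the moment, N m; "gripper_width": finger opening in mm; "grasp_force": force on a finger pad.
Only numpy, scipy, OpenCV 4.12 (cv2) and the standard library are available. Lean on these libraries where they do the work, as an engineer would, in place of code of your own. Each camera call takes 0.05 s, during which the arm holds its last target. There are 200 camera calls.

## Task

Open the food-waste caddy so that scraps can be tipped in. Its catch is a plate sunk flush in the flat lid, the same grey as the lid and somewhere on the side nearest you: feel across the lid with your fingertips for the place that gives, press it in so that the flap springs up, then push the flap back until it stands upright. Only touch, press and push: the caddy stays standing where it is, nothing is picked up, and the things around it are left alone.

Things in the scene. Friction and masses are not known exactly. Their poses are not given: they have to be found in the camera images.
- caddy: Food-waste caddy, loose on a rubber foot, about 2 kg: steel drum 201 mm across under a rigid flat round grey lid 214 mm across; 115 mm high in all; wire bail with wooden grip folded down on its far side. Origin: centre of its underside, z up, -x roughly towards the robot. The lid sits on the drum any way round (its turn is not given) and is stiff to turn.
- lid_centre (a point): Centre of the lid's flat top, 115 mm above the worktop, fixed to the drum. The catch plate marks the lid's front. From front to back: fixed part with the plate; flap, its straight free edge 30 mm in front of the lid's centre and its hinge line 62 mm behind it, both square to the line from plate to centre; fixed rear part.
- catch (a joint): Travel (m) of the catch plate: 0 at rest, 0.006 fully in (straight down; spring 2 to 5 N). Grey plate 52 mm (along the rim) by 40 mm, sunk 1.5 mm, gap 1.5 mm all round; fingers must fit inside it. It frees the flap 4 mm in. Its centre is 72 mm from the lid's centre, within 52 degrees either side of the drum's -x; where is not given: feel (lid hard, plate gives) or look.
- flap (a joint): Angle (rad) of the flap: 0 shut, level with the lid; 1.65 fully open, just past upright. Freed by the catch it springs up to about 0.9 (free edge 72 mm above the lid) and stops. A push of 1 to 4 N on its free edge (92 mm from the hinge), from the catch side towards the hinge, takes it further; its stiff hinge keeps it where it is left.
- lemon: Bystander, loose: yellow lemon 71x53x51 mm lying on the worktop; origin at the centre of its underside.
- garlic: Bystander, loose: garlic bulb 56 mm; origin at the centre of its underside.
- peeler: Bystander, loose: yellow-handled peeler 170x25x18 mm lying on the worktop; origin at the centre of its underside.
- mug: Bystander, loose: green and white mug 92 mm wide, 93 mm high, with a handle; origin at the centre of its underside.
- teaspoon: Bystander, loose: steel teaspoon 138 mm long lying on the worktop; origin at the centre of its underside.
- spice_tin: Bystander, loose: low white tin with a tan lid, 62 mm wide, 35 mm high; origin at the centre of its underside.

How it is judged:
By the outcome, as a careful person would: the job done as asked, in the order asked, and still so for the second after the job is handed in, with the robot touching nothing.
It also fails if it takes over 64 s, if anything falls off the work surface, if the arm or the gripper's body presses on something with over 40 N, if the wrist force passes 120 N, or if a joint passes its speed limit or range.

## Working session

There is one attempt and no reset: what is moved stays moved. The work goes in short steps, Python scripts to look and compute and a tool call to move; the robot and the scene stay as the last step left them, time stands still between calls to the robot, and variables do not carry over. Pictures are saved under pics/ and viewed, at most 10 in all, crops included, and the job is handed in when it is done.

Besides the shell and the picture viewer there is one more tool, called as name(argument=value, ...), one argument or row to a line, values as JSON. carry_out: Moves the arm, as the interface text tells. Its arguments: {"type":"object","properties":{"plan":{"type":"array"},"squeeze":{"type":"number"}},"required":["plan"]}

```bash
mkdir -p pics; cat > h.py <<'E'
import numpy as np, cv2
from plant import ctrl
def world(cam,u,v,z=None,depth=None):
    p=ctrl.camera_params(cam);K=np.array(p["mtx"]);T=np.array(p["pose"])
    r=np.array([(u-K[0,2])/K[0,0],-(v-K[1,2])/K[1,1],-1.0])
    d=T[:3,:3]@r;o=T[:3,3]
    s=depth if depth is not None else (z-o[2])/d[2]
    return o+s*d
E
python3 - <<'E'
from h import *
np.set_printoptions(precision=3,suppress=True)
for c in("top","side"):
    im,d=ctrl.snapshot(c);cv2.imwrite(f"pics/{c}0.png",im);np.save(f"{c}0.npy",d)
    print(c,ctrl.camera_params(c))
    for n in("lid_centre","catch"):
        r=ctrl.tip_of(n,c)[:2]
        for q in r: print(n,q,world(c,*q["uv"],z=115))
    for n in ("caddy","lemon","garlic","peeler","mug","teaspoon","spice_tin"):
        for q in ctrl.tip_of(n,c)[:1]: print(n,q,world(c,*q["uv"],z=0))
s=ctrl.get_state();print(s)
E
```

```text
top {'mtx': array([[589.338,   0.   , 319.278],
       [  0.   , 589.338, 229.99 ],
       [  0.   ,   0.   ,   1.   ]]), 'pose': array([[   0.031,    0.975,   -0.22 ,  250.852],
       [  -1.   ,    0.03 ,   -0.008,  136.756],
       [  -0.001,    0.22 ,    0.975, 1350.606],
       [   0.   ,    0.   ,    0.   ,    1.   ]])}
lid_centre {'uv': [370.5, 246.1], 'conf': 0.68} [497.443  36.617 115.   ]Traceback (most recent call last):
  File "<stdin>", line 7, in <module>
ValueError: it knows: caddy, garlic, lemon, lid_centre, mug, peeler, spice_tin, teaspoon
```

```bash
python3 - <<'E'
from h import *
np.set_printoptions(precision=3,suppress=True)
for c in("top","side"):
    im,d=ctrl.snapshot(c);cv2.imwrite(f"pics/{c}0.png",im);np.save(f"{c}0.npy",d)
    for q in ctrl.tip_of("lid_centre",c)[:2]: print(c,q,world(c,*q["uv"],z=115), d[int(q["uv"][1]),int(q["uv"][0])])
    for n in ("caddy","lemon","garlic","peeler","mug","teaspoon","spice_tin"):
        for q in ctrl.tip_of(n,c)[:1]: print(n,q,world(c,*q["uv"],z=0))
    if c=="top":
        v,u=np.mgrid[:480,:640];P=np.array(ctrl.camera_params(c)["pose"])
        K=np.array(ctrl.camera_params(c)["mtx"])
        R=np.stack([(u-K[0,2])/K[0,0],-(v-K[1,2])/K[1,1],-np.ones(u.shape)],-1)*d[...,None]
        W=R@P[:3,:3].T+P[:3,3]
        m=(abs(W[...,2]-115)<12)&(np.hypot(W[...,0]-497,W[...,1]-37)<150)
        q=W[m];print("lid pts",len(q),q[:,:2].min(0),q[:,:2].max(0),np.median(q[:,2]),np.percentile(q[:,2],[5,95]))
        cv2.imwrite("pics/lid0.png",cv2.resize(im[160:330,270:470],None,fx=3.5,fy=3.5,interpolation=cv2.INTER_CUBIC))
s=ctrl.get_state();print(s)
E
```

```text
top {'uv': [369.9, 244.5], 'conf': 0.89} [500.888  37.939 115.   ] 1260.4937
caddy {'uv': [368.5, 253.7], 'conf': 0.75} [502.224  31.742   0.   ]
lemon {'uv': [474.5, 275.9], 'conf': 0.97} [ 457.612 -213.393    0.   ]
garlic {'uv': [469.1, 225.9], 'conf': 0.87} [ 575.858 -203.927    0.   ]
peeler {'uv': [457.5, 316.4], 'conf': 0.9} [ 363.56  -172.253    0.   ]
mug {'uv': [372.0, 168.1], 'conf': 0.97} [711.728  25.903   0.   ]
teaspoon {'uv': [137.1, 309.0], 'conf': 0.89} [357.988 557.759   0.   ]
spice_tin {'uv': [224.8, 309.9], 'conf': 0.84} [362.065 357.599   0.   ]
lid pts 7580 [391.504 -69.765] [605.408 142.442] 114.16003775459387 [109.837 118.21 ]
side {'uv': [342.0, 205.5], 'conf': 0.98} [497.267  35.021 115.   ] 1653.7445
caddy {'uv': [337.9, 233.0], 'conf': 0.73} [502.989  38.26    0.   ]
lemon {'uv': [359.2, 177.0], 'conf': 0.75} [ 471.981 -211.724    0.   ]
garlic {'uv': [325.7, 174.7], 'conf': 0.54} [ 579.68 -201.3     0.  ]
mug {'uv': [265.6, 219.2], 'conf': 0.94} [724.886  25.489   0.   ]
teaspoon {'uv': [369.1, 401.3], 'conf': 0.84} [349.899 547.512   0.   ]
{'t': 1.0, 'joints': array([-1.259,  0.417, -0.01 ,  1.614,  0.005,  1.111, -0.053]), 'qvel': array([ 0.001,  0.001,  0.   ,  0.   , -0.   ,  0.   ,  0.002]), 'joint_torque': array([  0.001, -86.424,   0.678, -43.521,   0.019,   0.002,   0.   ]), 'tcp_pos': array([216.528, 586.282, 231.263]), 'ee_rot': array([[-0.938,  0.346,  0.   ],
       [ 0.346,  0.938, -0.   ],
       [-0.   , -0.   , -1.   ]]), 'contact_force': array([ 0.977, -0.475,  0.593]), 'wrist_torque': array([ 0.001,  0.012, -0.024]), 'grasp_force': 0.0, 'gripper_width': 85.34180770160548}
```

View pics/top0.png

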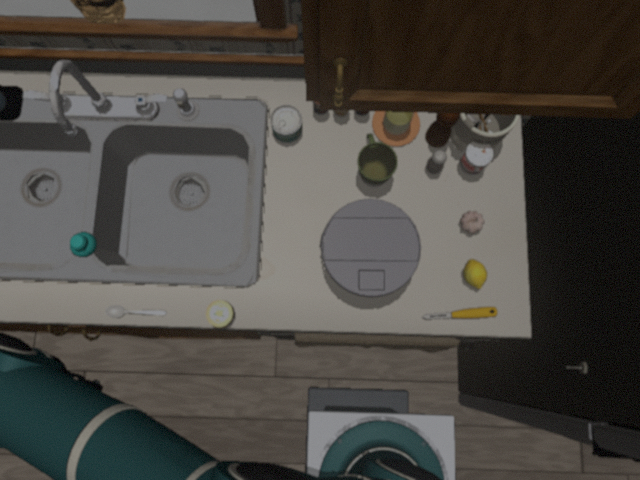

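View pics/lid0.png

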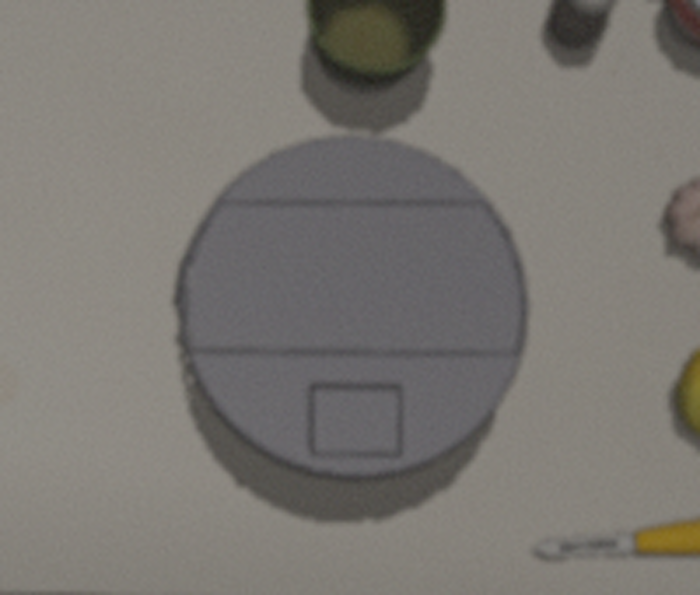

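View pics/side0.png

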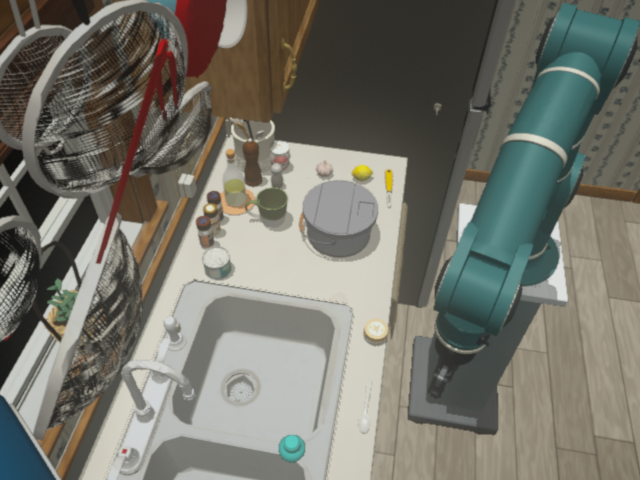

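The top view shows the caddy lid centred at about (370,246). The catch plate is faintly visible at about (372,280), on the robot side, and the seams run nearly along the image rows. The side view agrees.

```bash
python3 - <<'E'
from h import *
np.set_printoptions(precision=1,suppress=True)
f=lambda a,b:world("top",270+(a+.5)/3.5-.5,160+(b+.5)/3.5-.5,z=115)
for n,p in dict(plateTL=(312,385),plateTR=(402,385),plateBL=(312,453),plateBR=(402,454),edgeL=(195,352),edgeR=(515,353),hingeL=(222,203),hingeR=(485,203)).items(): print(n,f(*p))
E
```

```text
plateTL [445.9  60.8 115. ]
plateTR [447.6   6.4 115. ]
plateBL [404.7  60.2 115. ]
plateBR [405.7   6.1 115. ]
edgeL [464.  132.1 115. ]
edgeR [469.3 -62.  115. ]
hingeL [557.6 118.1 115. ]
hingeR [562.5 -44.  115. ]
```

carry_out(
  plan=[
    [[0, 0, -10.1, 0, 0, 0, -1], [0, 0, -10.1, 0, 0, 0, -1], [0, 0, 0, -0.015, -0.04, 0, -1], [0, 0, 0, -0.02, -0.05, 0, -1], [0, 0, 0, -0.02, -0.05, 0, -1], [0, 0, 0, -0.02, -0.05, 0, -1], [0, 0, 0, -0.02, -0.05, 0, -1], [0, 0, 0, -0.02, -0.05, 0, -1]],
  ],
)

```text
t: 2.0
tcp_pos: [331.7, 294.5, 231.5]
ee_rot: [[-1.0, 0.001, 0.0], [0.001, 1.0, 0.0], [-0.0, 0.0, -1.0]]
contact_force: [0.8, -0.1, 0.0]
gripper_width: 0.2
grasp_force: 0.0
```

carry_out(
  plan=[
    [[0, 0, 0, -0.016, -0.044, 0, -1], [0, 0, 0, -0.016, -0.044, 0, -1], [0, 0, 0, -0.016, -0.044, 0, -1], [0, 0, 0, -0.016, -0.044, 0, -1], [0, 0, 0, -0.016, -0.044, 0.03, -1], [0, 0, 0, -0.014, -0.04, 0.04, -1], [0, 0, 0, 0, 0, 0.02, -1], [0, 0, 0, 0, 0, 0, -1]],
  ],
)

```text
t: 3.0
tcp_pos: [424.2, 35.6, 140.5]
ee_rot: [[-1.0, 0.002, -0.002], [0.002, 1.0, -0.001], [0.002, -0.001, -1.0]]
contact_force: [0.7, 0.2, 0.4]
gripper_width: 0.1
grasp_force: 0.0
```

carry_out(
  plan=[
    [[0, 0, 0, -0.002, -0.001, 0.01, -1], [0, 0, 0, 0, 0, 0.01, -1], [0, 0, 0, 0, 0, 0.004, -1], [0, 0, 0, 0, 0, 0, -1]],
  ],
)

```text
t: 3.5
tcp_pos: [426.7, 35.1, 117.2]
ee_rot: [[-1.0, 0.001, -0.0], [0.001, 1.0, -0.0], [0.0, -0.0, -1.0]]
contact_force: [0.7, -0.3, 0.6]
gripper_width: -0.1
grasp_force: 0.0
```

carry_out(
  plan=[
    [[0, 0, 0, 0, 0, 0.0015, -1], [0, 0, 0, 0, 0, 0.0015, -1], [0, 0, 0, 0, 0, 0.001, -1], [0, 0, 0, 0, 0, 0, -1]],
  ],
)

```text
t: 4.0
tcp_pos: [426.9, 35.0, 113.4]
ee_rot: [[-1.0, 0.001, 0.0], [0.001, 1.0, -0.0], [-0.0, -0.0, -1.0]]
contact_force: [-0.6, 0.1, 2.6]
gripper_width: 0.1
grasp_force: 1.1
```

Light contact at plate depth (2.6 N), so I'm pressing further in small steps.

carry_out(
  plan=[
    [[0, 0, 0, 0, 0, 0.001, -1], [0, 0, 0, 0, 0, 0.001, -1], [0, 0, 0, 0, 0, 0, -1]],
  ],
)

```text
t: 4.38
tcp_pos: [426.9, 35.0, 111.3]
ee_rot: [[-1.0, 0.001, 0.0], [0.001, 1.0, -0.0], [-0.0, -0.0, -1.0]]
contact_force: [-0.6, 1.0, 3.2]
gripper_width: 0.0
grasp_force: 1.7
```

carry_out(
  plan=[
    [[0, 0, 0, 0, 0, 0.001, -1], [0, 0, 0, 0, 0, 0.001, -1], [0, 0, 0, 0, 0, 0.0005, -1], [0, 0, 0, 0, 0, 0, -1]],
  ],
)

```text
t: 4.88
tcp_pos: [426.9, 35.0, 108.8]
ee_rot: [[-1.0, 0.001, 0.0], [0.001, 1.0, -0.0], [-0.0, -0.0, -1.0]]
contact_force: [-0.9, 0.4, 4.1]
gripper_width: 0.2
grasp_force: 2.1
```

```bash
cat >> h.py <<'E'
def cloud(cam,d):
    p=ctrl.camera_params(cam);K=np.array(p["mtx"]);T=np.array(p["pose"])
    v,u=np.mgrid[:480,:640]
    R=np.stack([(u-K[0,2])/K[0,0],-(v-K[1,2])/K[1,1],-np.ones(u.shape)],-1)*d[...,None]
    return R@T[:3,:3].T+T[:3,3]
E
python3 - <<'E'
from h import *
im,d=ctrl.snapshot("side");cv2.imwrite("pics/side1.png",cv2.resize(im[100:300,220:480],None,fx=3,fy=3))
W=cloud("side",d)
m=(abs(W[...,0]-540)<75)&(abs(W[...,1]-37)<100)&(W[...,2]>125)&(d>0)&(W[...,2]<230)
q=W[m];print(len(q))
for z in range(125,215,10):
    s=q[(q[:,2]>=z)&(q[:,2]<z+10)]
    if len(s): print(z,len(s),np.percentile(s[:,0],[5,50,95]).round())
print(ctrl.get_state()["tcp_pos"],ctrl.get_state()["contact_force"])
E
```

```text
1112
125 256 [531. 541. 550.]
135 259 [516. 526. 537.]
145 276 [500. 511. 521.]
155 303 [482. 495. 506.]
165 18 [488. 491. 493.]
[426.86880853  35.01360419 108.80542459] [-0.32609264 -0.43402608  4.89457432]
```

View pics/side1.png

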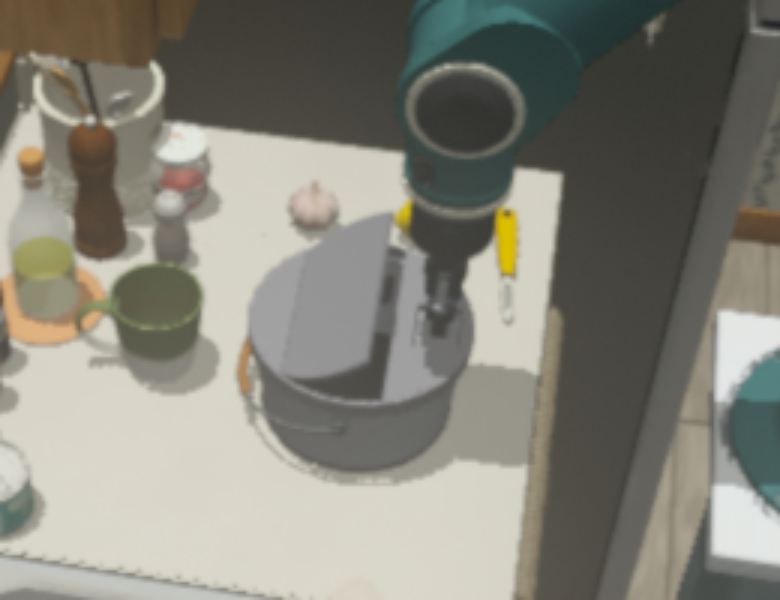

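The view shows the flap rising, with its free edge at about (385,220)-(365,390) in the crop and the fingers on the plate. I'm lifting off and coming up behind the free edge.

carry_out(
  plan=[
    [[0, 0, 0, 0, 0, -0.01, -1], [0, 0, 0, 0, 0, -0.02, -1], [0, 0, 0, 0, 0, -0.03, -1], [0, 0, 0, 0, 0, 0, -1], [0, 0, 0, -0.02, 0, 0, -1], [0, 0, 0, -0.02, 0, 0, -1], [0, 0, 0, -0.01, 0, 0, -1], [0, 0, 0, 0, 0, 0, -1]],
  ],
)

```text
t: 5.92
tcp_pos: [476.7, 34.8, 168.4]
ee_rot: [[-1.0, 0.002, -0.001], [0.002, 1.0, -0.001], [0.001, -0.001, -1.0]]
contact_force: [0.7, 0.3, -0.4]
gripper_width: 0.1
grasp_force: 0.0
```

```bash
cat > flap.py <<'E'
from h import *
im,d=ctrl.snapshot("side");W=cloud("side",d)
m=(abs(W[...,0]-540)<75)&(abs(W[...,1]-70)<45)&(W[...,2]>122)&(d>0)&(W[...,2]<215)
q=W[m];print(len(q))
for z in range(125,215,10):
    s=q[(q[:,2]>=z)&(q[:,2]<z+10)]
    if len(s): print(z,len(s),np.percentile(s[:,0],[5,50,95]).round(),np.percentile(s[:,1],[5,95]).round())
cv2.imwrite("pics/f.png",cv2.resize(im[100:300,220:480],None,fx=3,fy=3))
s=ctrl.get_state();print(s["tcp_pos"],s["contact_force"],s["t"])
E
python3 flap.py
```

```text
471
125 58 [550. 554. 560.] [ 32. 112.]
135 44 [544. 547. 552.] [ 34. 110.]
145 54 [536. 540. 544.] [ 28. 110.]
155 61 [527. 533. 537.] [ 32. 111.]
165 59 [474. 524. 529.] [ 30. 108.]
175 104 [474. 514. 522.] [ 28. 111.]
185 65 [477. 510. 515.] [ 30. 103.]
195 5 [475. 478. 485.] [47. 53.]
205 5 [469. 482. 490.] [50. 65.]
[476.28552881  34.82944795 168.47815934] [-0.6786552   1.08168702  0.36218286] 5.975
```

carry_out(
  plan=[
    [[0, 0, 0, -0.012, 0, 0, -1], [0, 0, 0, -0.008, 0, 0, -1], [0, 0, 0, -0.008, 0, 0, -1], [0, 0, 0, -0.008, 0, 0, -1], [0, 0, 0, -0.008, 0, 0, -1], [0, 0, 0, -0.008, 0, 0, -1], [0, 0, 0, -0.008, 0, 0, -1], [0, 0, 0, 0, 0, 0, -1]],
  ],
)

```text
t: 6.98
tcp_pos: [538.6, 35.0, 170.1]
ee_rot: [[-1.0, 0.001, 0.003], [0.001, 1.0, 0.0], [-0.003, 0.0, -1.0]]
contact_force: [-0.7, 0.4, 3.1]
gripper_width: 0.6
grasp_force: 0.0
```

carry_out(
  plan=[
    [[0, 0, 0, -0.006, 0, 0, -1], [0, 0, 0, -0.005, 0, 0, -1], [0, 0, 0, 0, 0, 0, -1]],
  ],
)

```text
t: 7.35
tcp_pos: [547.3, 34.8, 168.1]
ee_rot: [[-1.0, 0.001, -0.003], [0.001, 1.0, -0.0], [0.003, -0.0, -1.0]]
contact_force: [-8.4, 0.1, 2.2]
gripper_width: 0.2
grasp_force: 0.0
```

```bash
python3 flap.py
```

```text
268
125 22 [560. 561. 562.] [ 38. 112.]
135 18 [561. 562. 563.] [ 37. 109.]
145 18 [562. 563. 564.] [ 40. 106.]
155 17 [563. 564. 565.] [ 31. 109.]
165 27 [544. 564. 566.] [28. 95.]
175 45 [540. 560. 567.] [ 33. 109.]
185 39 [540. 565. 569.] [ 40. 104.]
195 64 [551. 570. 575.] [ 42. 109.]
205 15 [539. 570. 575.] [ 41. 107.]
[547.12144636  34.8063764  168.07499677] [-7.4625462  -0.08800783  1.17101114] 7.4
```

View pics/f.png

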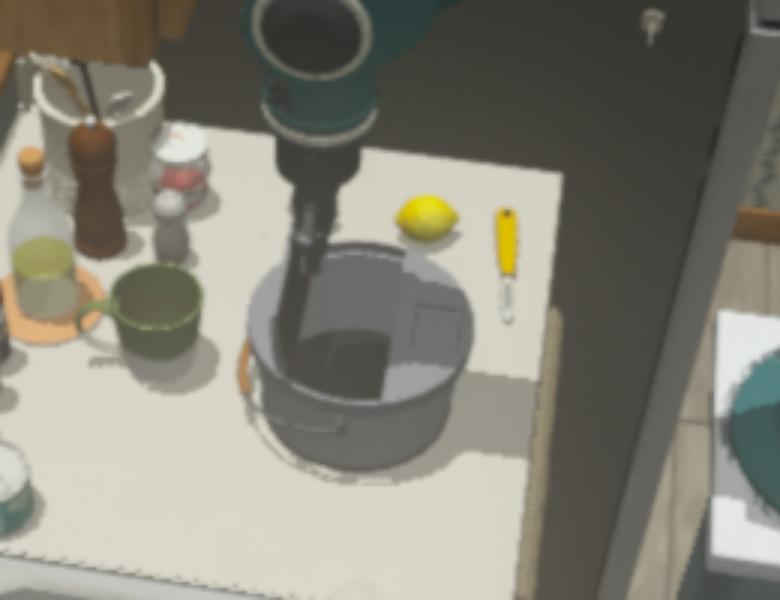

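The flap is upright, leaning slightly back from x≈561 at the bottom to 570 at the top. Force has risen to 8 N, so it has reached its stop. I'm backing off.

carry_out(
  plan=[
    [[0, 0, 0, 0.006, 0, 0, -1], [0, 0, 0, 0.015, 0, 0, -1], [0, 0, 0, 0.03, 0, 0, -1], [0, 0, 0, 0.04, 0, -0.01, -1], [0, 0, 0, 0.03, 0, -0.04, -1], [0, 0, 0, 0, 0, -0.05, -1], [0, 0, 0, 0, 0, -0.02, -1], [0, 0, 0, 0, 0, 0, -1]],
  ],
)

```text
t: 8.4
tcp_pos: [426.9, 35.1, 290.0]
ee_rot: [[-1.0, 0.001, 0.003], [0.001, 1.0, 0.001], [-0.003, 0.001, -1.0]]
contact_force: [0.0, -0.3, -0.2]
gripper_width: 0.2
grasp_force: 0.0
```

```bash
python3 flap.py; python3 - <<'E'
from h import *
for c in ("side","top"):
    im,d=ctrl.snapshot(c)
    for n in ("caddy","lid_centre","mug"):
        for q in ctrl.tip_of(n,c)[:1]: print(c,n,q,world(c,*q["uv"],z=115 if n[0]=="l" else 0).round())
E
```

```text
220
125 22 [559. 560. 562.] [ 26. 104.]
135 14 [560. 561. 562.] [36. 96.]
145 18 [561. 562. 563.] [ 38. 111.]
155 18 [561. 563. 564.] [ 35. 108.]
165 16 [562. 564. 565.] [ 32. 107.]
175 18 [563. 564. 565.] [ 30. 113.]
185 25 [564. 566. 569.] [ 42. 113.]
195 62 [565. 570. 574.] [ 39. 113.]
205 26 [563. 565. 572.] [ 31. 102.]
[426.48900957  35.04889594 288.81004709] [ 0.73862976  0.28583214 -0.39215368] 8.45
side caddy {'uv': [339.9, 232.2], 'conf': 0.93} [498.  34.   0.]
side lid_centre {'uv': [337.8, 204.0], 'conf': 0.94} [510.  32. 115.]
side mug {'uv': [266.6, 216.5], 'conf': 0.58} [724.  14.   0.]
top caddy {'uv': [367.1, 252.7], 'conf': 0.65} [504.  35.   0.]
top lid_centre {'uv': [366.1, 255.0], 'conf': 0.59} [478.  46. 115.]
top mug {'uv': [371.7, 167.3], 'conf': 0.75} [714.  27.   0.]
```

View pics/f.png

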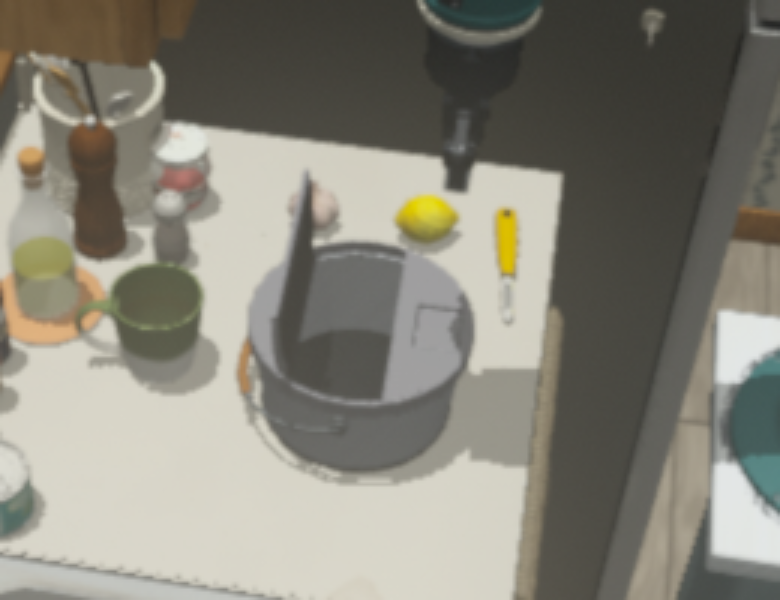

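The flap stands upright at column 300 or so, the caddy and the things around it haven't moved, and the gripper is clear at about (457,160).

```bash
python3 -c "from plant import ctrl; print(ctrl.close_job())"
```

```text
the job is handed in; nothing more can be done
None
```

The caddy is open: I pressed the catch in, the flap sprang up, and I pushed it back to its stop just past upright, where it stayed once the gripper was clear; the caddy and the things around it look unmoved, and the job is handed in at about 8.5 s.

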